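# Lock the last cover stud of the tempering machine

### The job

The access cover of the chocolate tempering machine has one slotted quarter-turn stud still standing up. Take the stud key from its stand, press its blade into that stud's slot and turn clockwise while pressing gently until the stud drops into its catch and its head is fully down. Then put the key back upright in its stand; never force the stud or twist on once it has dropped, do not touch it with the fingers, and leave everything else on the bench where it is.

Things in the scene. Friction and masses are not known exactly. Their poses are not given: they have to be found in the camera images.
- machine: steel tempering machine, fixed. Origin under the middle of its low front housing (220 x 250 mm); x points to the bowl well (x 108 to 308 mm, 170 mm high). The flat cover, 93 mm above the bench, has four slotted studs at x +-55, y +-75 mm: three home (head top 9.5 mm above the cover, slot roughly along y), one, at any of the four places, standing 8 mm higher with its slot roughly along x.
- stud_seat: the standing stud's seat in the cover, and the stud it carries: fixed washer 37 mm across. Origin on the stud's axis at the cover's surface (93 mm above the bench), axes as the machine's. The stud at rest there is sprung: pressing takes about 7 N to start, 0.8 N more per mm, and goes solid 5 mm down. At the catch the spring lets go and about 3 N sinks the stud to 8 mm, where it is solid.
- stud_slot (a point): centre of the top of the standing stud's round steel head (32 mm across, 8 mm tall), on its vertical axis, 17.5 mm above the cover before it is pressed. Its x axis lies along the slot, which runs right across the head, 5.5 mm wide, 5 mm deep, mouth bevelled to 8.4 mm. It turns and sinks with the stud.
- stud_press (a joint): how far the stud has sunk, in m: 0 standing, 0.008 fully home (head down on its washer). Friction of about 3 N holds it there, so a key drawn out while still twisted against the slot can pull the stud up again: ease the twist first.
- stud_turn (a joint): turn of the stud in rad: 0 with the slot along the machine's x, growing clockwise seen from above; starts at 0 to 0.15. The catch lies about a quarter turn on, somewhere from 0.9 to 1.65, and must be felt: only a stud kept pressed into its spring drops in. Once in, it turns only some 0.1 rad further; turning on strains it. Turning takes under 0.1 N m. The blade has 0.12 rad of play.
- key_stand: white plastic block, fixed, 80 x 70 mm and 45 mm high, with an upright hole 26 mm square through its middle in which the key hangs. Origin under its centre, z up.
- key_grip (a point): centre of the key's black handle: an upright slab 40 wide (key x), 16 thick (key y, grip it so), 58 mm tall (key z, up). Below it a round shaft 11 mm across and at the end a flat steel blade 20 wide (x), 3 thick (y), 10 mm tall, its lower edge 66 mm below this point. In the stand the handle's underside (29 mm below this point) rests on the block, this point 74 mm above the bench. About 110 g.
- bowl: steel mixing bowl, 180 mm across, bystander
- pot: small steel pot, 100 mm across, bystander
- scraper: bench scraper with a yellow grip, lying flat, bystander
- spatula: spatula lying on the bench, bystander
- jar: amber glass jar, 70 mm across, 100 mm high, bystander
- mould: clear chocolate mould tray, 135 x 240 x 22 mm, bystander
- block: block of dark chocolate, 60 x 100 x 26 mm, bystander

How it is judged:
On the way, in this order (a step that is already met when the one before it is completed fails the run):
1. the key's blade stands in the standing stud's slot and presses it (z of key_grip in the frame of stud_slot below 0.0645 m and horizontal distance between key_grip and stud_slot below 0.01 m and contact force between key and stud_seat above 2 N), for 0.1 s.
2. the stud has dropped into its catch and is fully home (value of joint stud_press above 0.0068 m), for 0.2 s.
At the end, for the whole second after the job is handed in: the stud is home in its catch (sunk at least 6.8 of 8 mm) and the key stands upright (within 7 degrees) in its stand again, within 10 mm of its middle and resting on the block (handle centre 70 to 78 mm above the bench), released (value of joint stud_press above 0.0068 m and horizontal distance between key_grip and key_stand below 0.01 m and z of key_grip in the frame of key_stand between 0.07 and 0.078 m and angle between key_grip's own z axis and vertical below 0.12 rad); the robot touches nothing.
It fails at once if the key bears on the stud, pressing or twisting, with more than 25 N (contact force between key and stud_seat above 25 N).
It fails at once if the fingers touch the stud (contact force between the fingers and stud_seat above 1 N).
It fails at once if a bystander is moved by more than 25 mm (distance of any of bowl, pot, scraper, spatula, jar, mould, block from where it was at the start of the episode above 0.025 m).
It also fails if it takes over 72 s, if anything falls off the work surface, if the arm or the gripper's body presses on something with over 40 N, if the wrist force passes 120 N, or if a joint passes its speed limit or range.

### The arm

A 7-joint arm with a two-finger parallel gripper is mounted at the origin on the work surface. World frame = base frame: x ahead of the robot, y to its left, z up, the work surface at z = 0. Lengths are in m, angles in rad, forces in N, time in s.
With the tool pointing down it reaches from about 0.4 to 0.85 m from the base axis. Payload 4.5 kg.
Tool frame: the origin (TCP) lies at the very end of the fingers, on their centre line; the grasp point (between the pads) lies 19 mm behind it (r.pinch_z is the distance from the TCP to the grasp point, in m); z points along the fingers, y is the line along which they close (so a half turn about z gives the same grasp; the last joint's range is limited). The gripper opens to 88 mm and grips with 3 to 60 N. Pads are 18 mm wide; open, the fingers measure 123 mm over their backs; the gripper's body (75 mm by 187 mm) begins 45 mm behind the grasp point.
Start: joints at [1.241, 0.689, -0.195, 1.565, 0.157, 0.902, -0.215], TCP at [0.222, -0.584, 0.239] pointing down, gripper open.
Joint ranges: [-3.01, 3.01], [-0.46, 2.08], [-1.47, 1.51], [0.13, 2.56], [-1, 4.14], [0.04, 2.09], [-2.66, 2.66]. Speed limits (rad/s): [2.57, 2.57, 3.14, 3.14, 3.14, 3.14, 3.14].

### API

Orientations are given as a unit quaternion [x, y, z, w].
In Python, from plant import r, cams gives the robot as it stands.
- The arm moves only by the shell command python3 -m pendant 'ROWS' [FORCE]. ROWS is JSON, a list of rows, each a list of 3 entries, a list of its own where there are three numbers: the closure, from -1 (fully open) to 1 (shut), then the shift along the tool's x, y, z in mm, then the turn, a rotation vector about the tool's x, y, z in degrees. A call has 1 to 8 rows; each row shifts and turns the commanded pose from where the row before left it, along the tool's axes as they then stand; what a row does not reach is not made up. A row lasts 1/8 s, in which the tool goes at most 62.5 mm and 10.7 degrees, less where a joint would pass 70% of its speed; a pose out of reach is approached as far as the arm can. A call with a gripper value outside its range is refused whole. The fingers move at their own pace and stop on an object; FORCE is the grip in N (left out, the last holds). Time passes only in rows, so rows that do not move let the fingers close. It gives the time, the measured TCP pose, the force, the opening and the grip force at its end, in the units of the state.
- r.get_state(): the state, without advancing time (a new reading comes with each control period).
- cams.snapshot(name): name is "scene" or "side" or "wrist"; returns a dict with "img" (384x512x3 uint8, red, green, blue), "camera_matrix" (3x3 intrinsics, pixels), "camera_from_world" (4x4, takes a point from world to camera coordinates); the wrist camera has in their place "tool_from_camera" (4x4, takes a point from camera to tool coordinates, whose origin is the TCP and whose axes are the flange's). Camera axes: x right, y up, looking along -z (the intrinsics and any distortion apply to the point x, -y, -z); pixel columns grow to the right and rows downward; lengths in m; the calibration is good to about 2 mm. A picture is of the moment at which its call begins: read the wrist's pose just before it. There is no depth.
- r.finish_job(): hands the job in; it is judged then, once.
The state is a dict: "clock": time; "q": joint angles; "qd": joint speeds; "joint_torque": joint torques, N m; "tool_pos": TCP position; "eef_rot": TCP orientation; "contact_force": force on the tool from outside, world axes, zero at the start; "moment": the same for the moment, N m; "opening": opening from 0.0 (shut) to 1.0 (fully open); "finger_force": force on a finger pad.
Only numpy, scipy, OpenCV 4.12 (cv2) and the standard library are available. Lean on these libraries where they do the work, as an engineer would, in place of code of your own. Each camera call takes 0.05 s, during which the arm holds its last target. There are 200 camera calls.

## Working session

There is one attempt and no reset: what is moved stays moved. The work goes in short steps, Python scripts to look and compute and a shell command to move; the robot and the scene stay as the last step left them, time stands still between calls to the robot, and variables do not carry over. Pictures are saved under pics/ and viewed, at most 10 in all, crops included, and the job is handed in when it is done.

```bash
ls; mkdir -p pics
cat > h.py <<'E'
from plant import r,cams
import numpy as np,cv2
from scipy.spatial.transform import Rotation as R
def snap(n,f):
    s=r.get_state(); d=cams.snapshot(n); cv2.imwrite(f,d['img'][:,:,::-1]); np.save(f[:-4]+'.npy',dict(d,pos=s['tool_pos'],rot=s['eef_rot']),allow_pickle=True)
    return d
def load(f): return np.load(f[:-4]+'.npy',allow_pickle=True).item()
def cfw(d):
    if 'camera_from_world' in d: return np.array(d['camera_from_world'])
    T=np.eye(4);T[:3,:3]=R.from_quat(d['rot']).as_matrix();T[:3,3]=d['pos']
    return np.linalg.inv(T@np.array(d['tool_from_camera']))
def ray(d,u,v):
    K=np.array(d['camera_matrix']);M=np.linalg.inv(cfw(d))
    a=np.linalg.inv(K)@[u,v,1]; dr=M[:3,:3]@[a[0],-a[1],-a[2]]
    return M[:3,3],dr/np.linalg.norm(dr)
def plane(d,u,v,z):
    o,k=ray(d,u,v); return o+k*(z-o[2])/k[2]
def proj(d,p):
    c=cfw(d)@np.append(p,1); a=np.array(d['camera_matrix'])@[c[0],-c[1],-c[2]]; return a[:2]/a[2]
E
python3 - <<'E'
from h import *
s=r.get_state();print(s)
im=[snap(n,f'pics/{n}0.png')['img'] for n in('scene','side','wrist')]
d=load('pics/scene0.png');print({k:v for k,v in d.items() if k!='img'})
o=np.zeros((600,800,3),np.uint8)
a=np.hstack(im[:2]);o[:300]=cv2.resize(a,(800,300),interpolation=cv2.INTER_AREA);o[300:,:400]=cv2.resize(im[2],(400,300))
cv2.imwrite('pics/all0.png',o[:,:,::-1])
E
```

```text
pics
{'clock': 0.0, 'q': array([ 1.24078698,  0.68996947, -0.19451981,  1.56636064,  0.15733249,
        0.90245526, -0.21509394]), 'qd': array([ 0.00082086,  0.0007028 ,  0.00023766,  0.00099272,  0.00076838,
       -0.00057498,  0.00052104]), 'joint_torque': array([ 1.02643968e-03, -5.27557504e+01, -1.26646042e+00, -1.53425574e+01,
       -5.26806805e-02,  6.71258909e-03,  1.89856123e-04]), 'tool_pos': array([ 0.22212607, -0.58352574,  0.2379148 ]), 'eef_rot': array([ 9.83489920e-01,  1.80960683e-01, -2.34938094e-04, -8.67456105e-04]), 'contact_force': array([-0.32609672, -0.68394603, -0.13134207]), 'moment': array([ 0.01486526,  0.05217456, -0.05247756]), 'finger_force': 0.0, 'opening': 0.998877147591405}
{'camera_matrix': array([[366.08669637,   0.        , 249.2368725 ],
       [  0.        , 366.08669637, 192.22983971],
       [  0.        ,   0.        ,   1.        ]]), 'camera_from_world': array([[-0.73084037,  0.68251328,  0.00692587,  0.44088289],
       [-0.57375733, -0.61981648,  0.53537843,  0.18909638],
       [ 0.36969566,  0.3873024 ,  0.8445839 , -1.30883578],
       [ 0.        ,  0.        ,  0.        ,  1.        ]]), 'pos': array([ 0.22212607, -0.58352574,  0.2379148 ]), 'rot': array([ 9.83489920e-01,  1.80960683e-01, -2.34938094e-04, -8.67456105e-04])}
```

View pics/all0.png

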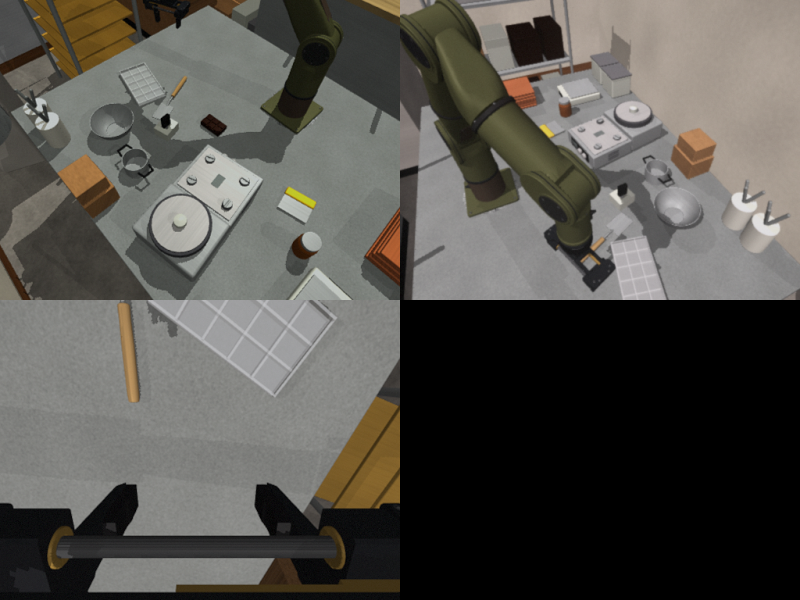

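The scene picture shows the stand and black key near (212,157) in full pixels. The machine cover is around (280,235) with four studs. I'll enlarge both areas.

Run:
```python
from h import *
a=load('pics/scene0.png')['img'];b=load('pics/side0.png')['img']
A=cv2.resize(a[130:290,180:360],(450,400),interpolation=cv2.INTER_CUBIC)
B=cv2.resize(b[120:280,200:340],(350,400),interpolation=cv2.INTER_CUBIC)
cv2.imwrite('pics/c0.png',np.hstack([A,B])[:,:,::-1])
d=load('pics/scene0.png')
print(plane(d,212,150,.1), plane(d,280,235,.1))
print(proj(load('pics/side0.png'),plane(d,212,150,.1)))
```

```text
[ 0.49877417 -0.28429298  0.1       ] [0.55268084 0.06721612 0.1       ]
[283.28486423 237.0102225 ]
```

View pics/c0.png

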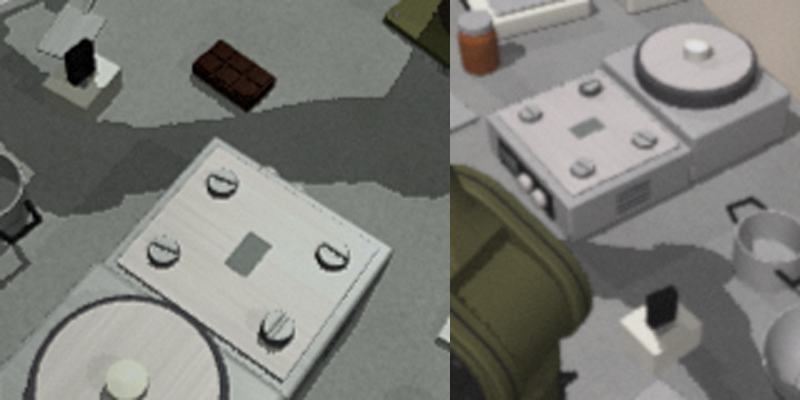

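The stud at about (291,261) in the scene picture has a slot that points towards the bowl, so it is the standing one. The stand's top centre is near (213,162).

Run:
```python
from h import *
d=load('pics/scene0.png')
f=lambda u,v,z:plane(d,180+u/2.5,130+v/2.5,z)
P=[f(222,181,.1025),f(163,248,.1025),f(333,254,.1025),f(277,325,.1105)]
for p in P:print(p.round(4))
print('dists',[np.linalg.norm(P[i]-P[j]).round(3) for i,j in((0,1),(2,3),(0,2),(1,3))])
print('stand top',f(82,78,.045),'key top',f(80,47,.103))
w=load('pics/wrist0.png');print(np.array(w['tool_from_camera']).round(3),w['camera_matrix'])
print(R.from_quat(w['rot']).as_matrix().round(3))
t=np.array([.49,-.28,.30]);T=R.from_quat(w['rot']).as_matrix();print('tool shift mm',T.T@(t-w['pos'])*1000)
```

```text
[ 0.5037 -0.0258  0.1025]
[ 0.6109 -0.009   0.1025]
[0.48   0.1223 0.1025]
[0.5873 0.139  0.1105]
dists [np.float64(0.109), np.float64(0.109), np.float64(0.15), np.float64(0.15)]
stand top [ 0.50149429 -0.28373575  0.045     ] key top [ 0.49706752 -0.28596378  0.103     ]
[[ 0.     0.947  0.322  0.083]
 [ 1.     0.    -0.001 -0.   ]
 [-0.001  0.322 -0.947 -0.146]
 [ 0.     0.     0.     1.   ]] [[282.76994873   0.         250.97511886]
 [  0.         282.76994873 193.96906906]
 [  0.           0.           1.        ]]
[[ 0.935  0.356 -0.001]
 [ 0.356 -0.935  0.001]
 [-0.    -0.002 -1.   ]]
tool shift mm [ 358.36147162 -188.48549586  -61.72293027]
```

```bash
python3 -m pendant '[[-1,[44,-26,-5],[0,0,0]],[-1,[44,-26,-5],[0,0,0]],[-1,[44,-26,-5],[0,0,0]],[-1,[44,-26,-5],[0,0,0]],[-1,[44,-26,-5],[0,0,0]],[-1,[44,-26,-5],[0,0,0]],[-1,[43,-25,-2],[0,0,0]],[-1,[0,0,0],[0,0,0]]]'
python3 - <<'E'
from h import *
d=snap('wrist','pics/w1.png')
E
```

```text
clock: 1.15
tool_pos: [0.4483, -0.3011, 0.2709]
eef_rot: [0.983, 0.185, 0.001, -0.001]
contact_force: [0.1, -0.6, -0.1]
opening: 1.0
finger_force: 0.0
```

View pics/w1.png

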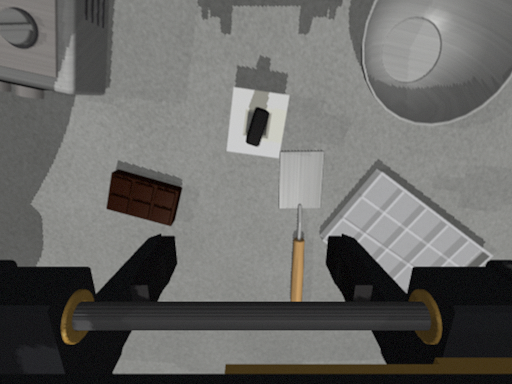

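The wrist picture shows the white stand at about (258,122), with the black handle at (257,126) and its long side nearly up-down. The chocolate block is at (144,196) and the bowl is at the upper right.

Run:
```python
from h import *
w=load('pics/w1.png');s=load('pics/scene0.png');sd=load('pics/side0.png')
def big(m):
    c,_=cv2.findContours(m.astype(np.uint8),cv2.RETR_EXTERNAL,cv2.CHAIN_APPROX_NONE);return max(c,key=cv2.contourArea)
def crop(d,x0,x1,y0,y1,f):
    m=np.zeros(d['img'].shape[:2],bool);m[y0:y1,x0:x1]=f(d['img'][y0:y1,x0:x1].astype(int));return big(m)
st=crop(w,215,300,75,165,lambda i:i.min(2)>180)
k=crop(w,235,285,95,155,lambda i:i.max(2)<50)
box=cv2.boxPoints(cv2.minAreaRect(cv2.convexHull(st)))
P=np.array([plane(w,*p,.045) for p in box]);print('stand corners',P.round(4).tolist(),P.mean(0).round(4))
print('sides',np.linalg.norm(np.diff(P,axis=0),axis=1).round(4),[np.degrees(np.arctan2(*(P[i+1]-P[i])[1::-1])).round(1) for i in range(3)])
print('key rect px',cv2.minAreaRect(k))
kb=cv2.boxPoints(cv2.minAreaRect(k));print(kb)
# handle top outline: rays on z=.103, and .045
for z in(.103,.045):
  Q=np.array([plane(w,*p,z) for p in kb]);print(z,Q.round(4).tolist(),Q.mean(0).round(4),[np.degrees(np.arctan2(*(Q[i+1]-Q[i])[1::-1])).round(1) for i in range(3)],np.linalg.norm(np.diff(Q,axis=0),axis=1).round(4))
kk=w['img'][85:165,215:305];kk=cv2.resize(kk,(450,400),interpolation=cv2.INTER_CUBIC)
ks=cv2.resize(s['img'][135:175,190:235],(350,400),interpolation=cv2.INTER_CUBIC)
cv2.imwrite('pics/c1.png',np.hstack([kk,ks])[:,:,::-1])
```

```text
stand corners [[0.4522, -0.2613, 0.045], [0.5297, -0.2454, 0.045], [0.5462, -0.3126, 0.045], [0.4691, -0.3334, 0.045]] [ 0.4993 -0.2882  0.045 ]
sides [0.0792 0.0691 0.0798] [np.float64(11.6), np.float64(-76.3), np.float64(-164.8)]
key rect px ((256.85003662109375, 126.44999694824219), (15.17893123626709, 36.36618423461914), 18.434947967529297)
[[243.90004  141.3     ]
 [255.40004  106.799995]
 [269.80005  111.59999 ]
 [258.30005  146.1     ]]
0.103 [[0.4807, -0.2797, 0.103], [0.5191, -0.2781, 0.103], [0.5202, -0.2942, 0.103], [0.4816, -0.2964, 0.103]] [ 0.5004 -0.2871  0.103 ] [np.float64(2.4), np.float64(-86.3), np.float64(-176.7)] [0.0385 0.0162 0.0387]
0.045 [[0.4725, -0.2813, 0.045], [0.518, -0.2794, 0.045], [0.5193, -0.2985, 0.045], [0.4736, -0.3011, 0.045]] [ 0.4959 -0.2901  0.045 ] [np.float64(2.4), np.float64(-86.3), np.float64(-176.7)] [0.0456 0.0191 0.0458]
```

View pics/c1.png

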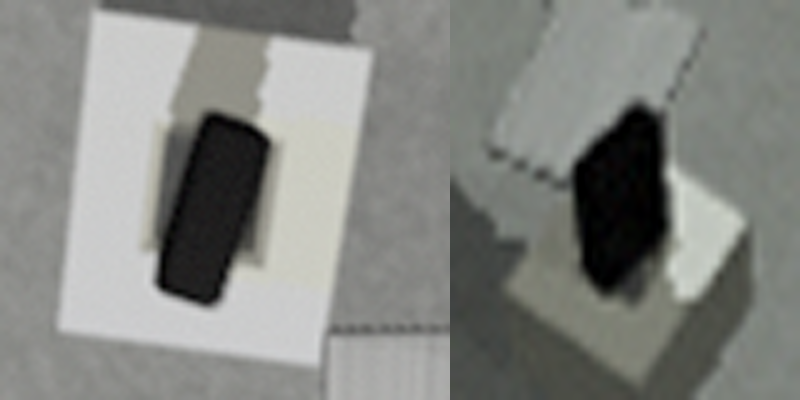

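```bash
cat >> h.py <<'E'
def goto(pos,yaw):
    "rotvec (deg) to make first, then shift (mm) in the new tool axes; yaw of tool x, deg, tool down"
    s=r.get_state();c=R.from_quat(s['eef_rot']);t=R.from_euler('z',yaw,degrees=True)*R.from_euler('x',180,degrees=True)
    print('turn',np.degrees((c.inv()*t).as_rotvec()).round(2),'shift',(t.inv().apply(np.array(pos)-s['tool_pos'])*1000).round(1))
    print('pos',s['tool_pos'].round(4),'yaw',np.degrees(np.arctan2(*c.as_matrix()[1::-1,0])).round(2),'F',s['contact_force'].round(2),'M',s['moment'].round(3),'q',s['q'].round(2),'grip',s['finger_force'],s['opening'])
E
python3 -c "
from h import *
goto([.500,-.2873,.055],2.5)"
```

```text
turn [-0.03 -0.02 18.6 ] shift [ 54.6 -14.2 215.6]
pos [ 0.446  -0.3039  0.2706] yaw 21.1 F [ 0.39 -0.24 -0.17] M [-0.05   0.031  0.048] q [ 0.63  0.54 -0.18  1.78  0.12  0.83 -0.82] grip 0.0 0.9987038046613018
```

```bash
python3 -m pendant '[[-1,[0,0,0],[0,0,9.3]],[-1,[0,0,0],[0,0,9.3]],[-1,[27,-7,32],[0,0,0]],[-1,[27.6,-7.2,32],[0,0,0]],[-1,[0,0,20],[0,0,0]],[-1,[0,0,0],[0,0,0]],[-1,[0,0,0],[0,0,0]]]'
python3 - <<'E'
from h import *
goto([.500,-.2873,.055],2.5)
d=snap('wrist','pics/w2.png');snap('scene','pics/s2.png')
# predicted pixel of handle top centre
print(proj(load('pics/w2.png'),[.5004,-.2871,.103]))
w=load('pics/w2.png');m=(w['img'].max(2)<50).astype(np.uint8)
u,v=proj(w,[.5004,-.2871,.08]).astype(int);mm=np.zeros_like(m);mm[max(v-60,0):v+60,u-40:u+40]=m[max(v-60,0):v+60,u-40:u+40]
c=cv2.findContours(mm,cv2.RETR_EXTERNAL,cv2.CHAIN_APPROX_NONE)[0]
for x in c:
  if cv2.contourArea(x)>200:
    kb=cv2.boxPoints(cv2.minAreaRect(x));Q=np.array([plane(w,*p,.103) for p in kb]);print(kb.round().tolist(),Q.round(4).tolist(),Q.mean(0).round(4),[np.degrees(np.arctan2(*(Q[i+1]-Q[i])[1::-1])).round(1) for i in range(3)])
E
```

```text
clock: 2.08
tool_pos: [0.4983, -0.2909, 0.1874]
eef_rot: [1.0, 0.018, 0.0, 0.001]
contact_force: [-0.3, -0.3, 0.3]
opening: 0.998
finger_force: 0.0
turn [ 0.07 -0.01 -0.38] shift [  1.8  -3.5 132.4]
pos [ 0.4983 -0.2909  0.1874] yaw 2.12 F [-0.25 -0.31  0.27] M [0.037 0.005 0.024] q [ 0.49  0.69 -0.07  1.77  0.07  0.68 -1.15] grip 0.0 0.9980464891391821
[246.2960484  196.54933865]
[[237.0, 161.0], [255.0, 161.0], [255.0, 216.0], [237.0, 216.0]] [[0.5313, -0.2784, 0.103], [0.5318, -0.2933, 0.103], [0.4825, -0.2954, 0.103], [0.4819, -0.2795, 0.103]] [ 0.5069 -0.2866  0.103 ] [np.float64(-87.9), np.float64(-177.6), np.float64(92.1)]
```

View pics/w2.png

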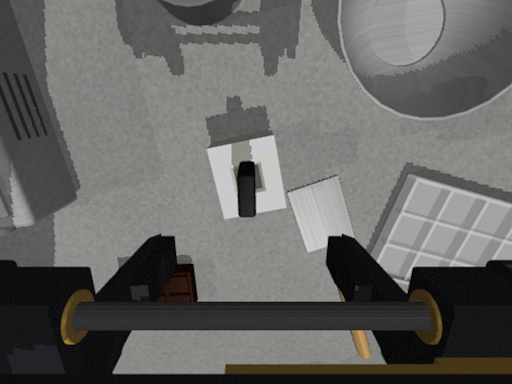

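The handle is at (246,190) and lies straight along the image columns, so the yaw matches. The chocolate block is at (180,285), so I'll check its distance from the left finger.

Run:
```python
from h import *
w=load('pics/w1.png')
for p in ((117,163),(181,185),(173,222),(108,203)): print(plane(w,*p,.026).round(3))
goto([.500,-.2870,.055],2.2)
```

```text
[ 0.376 -0.126  0.026]
[ 0.378 -0.22   0.026]
[ 0.318 -0.225  0.026]
[ 0.312 -0.127  0.026]
turn [ 0.08 -0.08 -0.04] shift [  1.3  -3.5 132.9]
pos [ 0.4989 -0.2905  0.1879] yaw 2.16 F [ 1.17  0.49 -0.15] M [ 0.037 -0.029  0.027] q [ 0.49  0.69 -0.07  1.77  0.07  0.68 -1.15] grip 0.0 0.9975474411726999
```

```bash
python3 -m pendant '[[-1,[1.3,-3.5,0],[0,0,0]],[-1,[0,0,34],[0,0,0]],[-1,[0,0,34],[0,0,0]],[-1,[0,0,34],[0,0,0]],[-1,[0,0,25],[0,0,0]],[-1,[0,0,6],[0,0,0]],[-1,[0,0,0],[0,0,0]],[-1,[0,0,0],[0,0,0]]]'
python3 - <<'E'
from h import *
goto([.500,-.2870,.055],2.2)
snap('scene','pics/s3.png')
s=load('pics/s3.png')['img'][110:200,160:265];d=snap('wrist','pics/w3.png')['img'][150:340,120:370]
cv2.imwrite('pics/c3.png',np.hstack([cv2.resize(s,(400,343)),cv2.resize(d,(400,343))])[:,:,::-1])
E
```

```text
clock: 3.18
tool_pos: [0.5009, -0.2862, 0.0549]
eef_rot: [1.0, 0.02, 0.001, 0.001]
contact_force: [-0.6, -0.6, 0.2]
opening: 1.004
finger_force: 0.0
turn [ 0.06 -0.11  0.04] shift [-0.9  0.7 -0.1]
pos [ 0.5009 -0.2862  0.0549] yaw 2.24 F [-0.62 -0.62  0.2 ] M [0.01  0.004 0.018] q [ 0.47  0.9  -0.05  1.84  0.1   0.4  -1.18] grip 0.0 1.0041588884904846
```

View pics/c3.png

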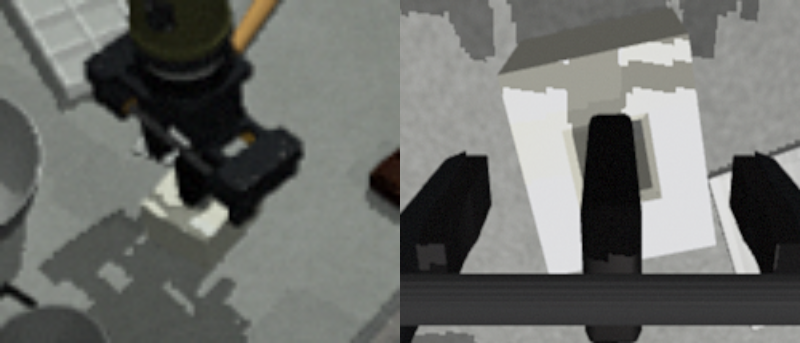

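The handle stands midway between the fingers at about (611,200) in the picture, so I'll close and lift.

```bash
python3 -m pendant '[[1,[0,0,0],[0,0,0]],[1,[0,0,0],[0,0,0]],[1,[0,0,0],[0,0,0]],[1,[0,0,0],[0,0,0]],[1,[0,0,0],[0,0,0]],[1,[0,0,0],[0,0,0]]]' 35
python3 -c "
from h import *
goto([.500,-.2870,.055],2.2)"
```

```text
clock: 4.03
tool_pos: [0.5001, -0.2858, 0.0537]
eef_rot: [1.0, 0.02, -0.0, 0.0]
contact_force: [0.0, -0.1, -0.1]
opening: 0.343
finger_force: 0.0
turn [0.   0.   0.05] shift [-0.1  1.2 -1.3]
pos [ 0.5001 -0.2858  0.0537] yaw 2.25 F [ 0.01 -0.11 -0.13] M [ 0.062 -0.043 -0.002] q [ 0.47  0.9  -0.05  1.84  0.1   0.4  -1.18] grip 0.0 0.34336374257605656
```

```bash
python3 -m pendant '[[1,[0,0,0],[0,0,0]],[1,[0,0,0],[0,0,0]],[1,[0,0,0],[0,0,0]],[1,[0,0,0],[0,0,0]]]' 35
python3 -c "
from h import *
goto([.500,-.2870,.055],2.2)"
```

```text
clock: 4.53
tool_pos: [0.5001, -0.286, 0.0537]
eef_rot: [1.0, 0.02, 0.0, 0.0]
contact_force: [0.1, -0.9, -0.7]
opening: 0.181
finger_force: 35.0
turn [ 0.01 -0.    0.04] shift [-0.1  1.  -1.3]
pos [ 0.5001 -0.286   0.0537] yaw 2.24 F [ 0.13 -0.9  -0.73] M [-0.1    0.042 -0.034] q [ 0.47  0.9  -0.05  1.84  0.1   0.4  -1.18] grip 34.997239569202065 0.18142096452887976
```

```bash
python3 -m pendant '[[1,[0,0,-10],[0,0,0]],[1,[0,0,-30],[0,0,0]],[1,[0,0,-45],[0,0,0]],[1,[0,0,-50],[0,0,0]],[1,[0,0,-50],[0,0,0]],[1,[0,0,-11],[0,0,0]],[1,[0,0,0],[0,0,0]]]'
python3 -m pendant '[[1,[4,-30,0],[0,0,0]],[1,[5,-60,0],[0,0,0]],[1,[5,-60,0],[0,0,0]],[1,[5,-60,0],[0,0,0]],[1,[5,-60,0],[0,0,0]],[1,[5,-60,0],[0,0,0]],[1,[4,-60,0],[0,0,0]],[1,[0,-32,0],[0,0,0]]]'
python3 -m pendant '[[1,[0,0,0],[0,0,0]],[1,[0,0,0],[0,0,0]]]'
python3 - <<'E'
from h import *
goto([.517,.137,.25],2.2)
snap('wrist','pics/w4.png')
E
```

```text
clock: 5.4
tool_pos: [0.4998, -0.2857, 0.2499]
eef_rot: [1.0, 0.02, 0.0, 0.0]
contact_force: [0.3, 0.1, -1.7]
opening: 0.176
finger_force: 35.0
clock: 6.4
tool_pos: [0.5146, 0.1412, 0.2474]
eef_rot: [1.0, 0.022, -0.002, -0.0]
contact_force: [-0.2, -0.5, -1.4]
opening: 0.179
finger_force: 35.0
clock: 6.65
tool_pos: [0.5157, 0.1355, 0.2482]
eef_rot: [1.0, 0.019, -0.002, 0.001]
contact_force: [0.1, -0.7, -1.6]
opening: 0.182
finger_force: 35.0
turn [ 0.13  0.18 -0.02] shift [ 1.4 -1.4 -1.8]
pos [0.5157 0.1355 0.2482] yaw 2.18 F [ 0.08 -0.74 -1.6 ] M [-0.045  0.035 -0.051] q [-0.32  0.55 -0.04  1.83  0.03  0.76 -1.91] grip 34.99724061693996 0.181848441090987
```

View pics/w4.png

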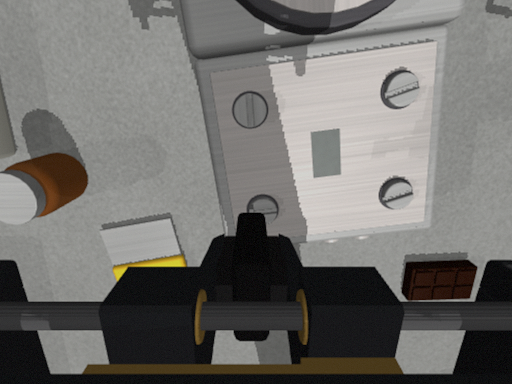

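The standing stud's head is at (250,110), with its slot nearly vertical in the picture. The other studs are at (403,90), (397,192) and (263,208). Turning clockwise lowers q7 from -1.91 and would reach its limit, so I'll turn the key half a turn first, since the blade is symmetric. I'll then measure again from the opposite side.

```bash
python3 -m pendant '[[1,[0,0,-10],[0,0,-10]],[1,[0,0,-10],[0,0,-10]],[1,[0,0,0],[0,0,-10]],[1,[0,0,0],[0,0,-10]],[1,[0,0,0],[0,0,-10]],[1,[0,0,0],[0,0,-10]],[1,[0,0,0],[0,0,-10]],[1,[0,0,0],[0,0,-10]]]'
python3 -m pendant '[[1,[0,0,0],[0,0,-10]],[1,[0,0,0],[0,0,-10]],[1,[0,0,0],[0,0,-10]],[1,[0,0,0],[0,0,-10]],[1,[0,0,0],[0,0,-10]],[1,[0,0,0],[0,0,-10]],[1,[0,0,0],[0,0,-10]],[1,[0,0,0],[0,0,-10]]]'
python3 -m pendant '[[1,[0,0,0],[0,0,-10]],[1,[0,0,0],[0,0,-10]],[1,[0,0,0],[0,0,0]],[1,[0,0,0],[0,0,0]]]'
python3 - <<'E'
from h import *
goto([.655,.143,.26],-177.8)
E
```

```text
clock: 7.7
tool_pos: [0.5165, 0.1347, 0.2692]
eef_rot: [0.753, 0.659, -0.001, 0.0]
contact_force: [-0.0, -0.4, -1.4]
opening: 0.177
finger_force: 35.0
clock: 8.7
tool_pos: [0.5166, 0.1346, 0.269]
eef_rot: [0.153, 0.988, -0.001, -0.0]
contact_force: [0.4, -0.4, -1.1]
opening: 0.178
finger_force: 35.0
clock: 9.2
tool_pos: [0.5166, 0.1359, 0.2694]
eef_rot: [-0.017, 1.0, -0.0, -0.0]
contact_force: [0.1, -0.3, -0.9]
opening: 0.176
finger_force: 35.0
turn [-0.05 -0.03 -0.22] shift [-138.6    1.8    9.4]
pos [0.5166 0.1359 0.2694] yaw -178.02 F [ 0.11 -0.28 -0.92] M [ 0.138 -0.211  0.056] q [ 0.2   0.67 -0.94  1.78  0.63  1.03  0.62] grip 34.99743435066193 0.17644605448467396
```

```bash
python3 -m pendant '[[1,[-30,0,0],[0,0,0]],[1,[-40,0,0],[0,0,0]],[1,[-40,0,0],[0,0,0]],[1,[-28,2,0],[0,0,0]],[1,[0,0,0],[0,0,0]],[1,[0,0,0],[0,0,0]],[1,[0,0,0],[0,0,0]]]'
python3 - <<'E'
from h import *
goto([.587,.139,.26],-177.8)
snap('wrist','pics/w5.png')
a=load('pics/w4.png');b=load('pics/w5.png')
o=[]
for d in(a,b):
    u,v=proj(d,[.5873,.139,.1105]).astype(int);print(u,v)
    v=max(v,30);o.append(cv2.resize(d['img'][v-30:v+30,u-30:u+30],(400,400),interpolation=cv2.INTER_CUBIC));print('origin',u-30,v-30)
cv2.imwrite('pics/c5.png',np.hstack(o)[:,:,::-1])
E
```

```text
clock: 10.07
tool_pos: [0.6534, 0.1445, 0.27]
eef_rot: [-0.02, 1.0, -0.0, -0.0]
contact_force: [0.0, 0.3, -1.4]
opening: 0.181
finger_force: 35.0
turn [-0.04 -0.02  0.08] shift [66.6 -2.9 10. ]
pos [0.6534 0.1445 0.27  ] yaw -177.72 F [ 0.01  0.35 -1.42] M [ 0.084 -0.139  0.003] q [ 0.13  0.84 -0.89  1.36  0.66  1.25  0.8 ] grip 34.99744913075119 0.18064804586995567
249 109
origin 219 79
248 117
origin 218 87
```

View pics/c5.png

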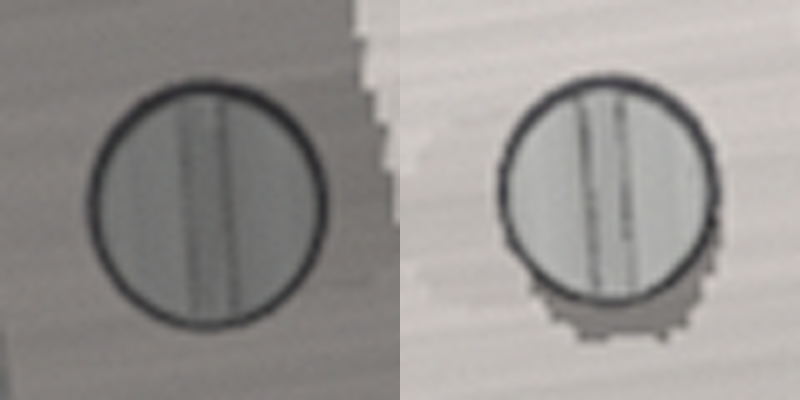

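The left crop shows the head centred at (209,206), with its slot running from (201,100) to (215,310). In the right crop the head is centred at (209,194), with its slot running from (198,98) to (215,290).

Run:
```python
from h import *
for f,o,pts in(('pics/w4.png',(219,79),[(209,206),(201,100),(215,310)]),('pics/w5.png',(218,87),[(209,194),(198.5,98),(215,290)])):
    d=load(f);P=[plane(d,*(np.array(o)+(np.array(p)+.5)/6.667-.5),.1105) for p in pts]
    v=P[2]-P[1];print(P[0].round(4),((P[1]+P[2])/2).round(4),np.degrees(np.arctan2(v[1],v[0]))%180, np.linalg.norm(v))
goto([.587,.139,.26],-177.8)
```

```text
[0.5875 0.1387 0.1105] [0.5874 0.1388 0.1105] 6.093153816628217 0.029107911895895257
[0.5859 0.1393 0.1105] [0.5861 0.1389 0.1105] 7.223432706237391 0.02911083404689332
turn [-0.03 -0.    0.07] shift [66.8 -2.9 10. ]
pos [0.6536 0.1444 0.27  ] yaw -177.73 F [-0.21 -0.46 -1.61] M [ 0.106 -0.137 -0.015] q [ 0.13  0.84 -0.89  1.36  0.66  1.25  0.8 ] grip 34.997425228357315 0.181460171426664
```

```bash
python3 -m pendant '[[1,[0,0,0],[0,0,-4.4]],[1,[30,0,0],[0,0,0]],[1,[37,0,0],[0,0,0]],[1,[0,0,0],[0,0,0]],[1,[0,0,0],[0,0,0]],[1,[0,0,0],[0,0,0]]]'
python3 -c "
from h import *
goto([.5867,.1389,.165],-173.3)"
```

```text
clock: 10.88
tool_pos: [0.5887, 0.1368, 0.2698]
eef_rot: [-0.057, 0.998, 0.0, 0.0]
contact_force: [-0.9, 0.2, -1.5]
opening: 0.179
finger_force: 35.0
turn [ 0.02  0.05 -0.12] shift [  1.8   2.3 104.8]
pos [0.5887 0.1368 0.2698] yaw -173.42 F [-0.9   0.25 -1.45] M [ 0.114 -0.152  0.005] q [ 0.19  0.77 -0.94  1.57  0.66  1.15  0.79] grip 34.99728628434241 0.17888178813429118
```

```bash
python3 -m pendant '[[1,[1.8,2.3,0],[0,0,0]],[1,[0,0,30],[0,0,0]],[1,[0,0,40],[0,0,0]],[1,[0,0,28],[0,0,0]],[1,[0,0,6],[0,0,0]],[1,[0,0,0],[0,0,0]],[1,[0,0,0],[0,0,0]]]'
python3 - <<'E'
from h import *
goto([.5867,.1389,.157],-173.3)
d=snap('wrist','pics/w6.png')['img'];s=snap('side','pics/s6.png')['img']
t=load('pics/s6.png');u,v=proj(t,[.5867,.1389,.12]).astype(int);print(u,v)
cv2.imwrite('pics/c6.png',np.hstack([cv2.resize(d[140:300,180:320],(350,400),interpolation=cv2.INTER_CUBIC),cv2.resize(s[v-45:v+35,u-40:u+40],(400,400),interpolation=cv2.INTER_CUBIC)])[:,:,::-1])
E
```

```text
clock: 11.75
tool_pos: [0.5865, 0.1395, 0.1671]
eef_rot: [-0.058, 0.998, 0.0, 0.001]
contact_force: [0.4, -0.2, -1.3]
opening: 0.181
finger_force: 35.0
turn [ 0.05  0.14 -0.06] shift [-0.1 -0.7 10.1]
pos [0.5865 0.1395 0.1671] yaw -173.36 F [ 0.39 -0.25 -1.34] M [ 0.025 -0.097  0.005] q [ 0.15  0.88 -0.86  1.69  0.79  0.96  0.67] grip 34.99737542588264 0.1805268918258383
255 150
```

View pics/c6.png

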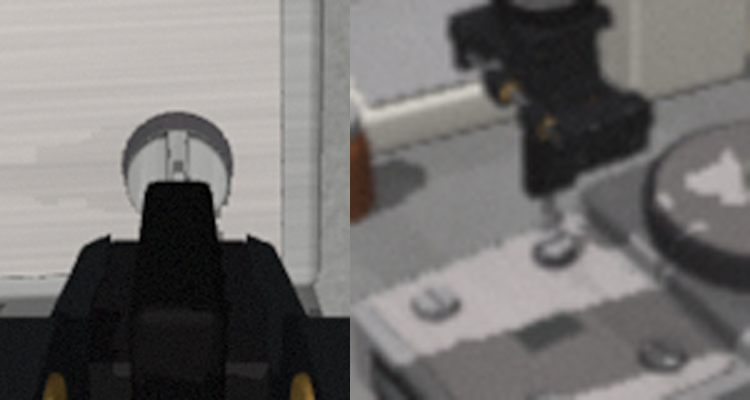

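The handle (x about 179) and the slot mouth (x about 177) line up in the left crop. The blade hangs over the raised stud in the right crop, so I'll lower slowly.

```bash
python3 -m pendant '[[1,[0,-0.5,4],[0,0,0]],[1,[0,0,4],[0,0,0]],[1,[0,0,2],[0,0,0]],[1,[0,0,1.5],[0,0,0]],[1,[0,0,0],[0,0,0]],[1,[0,0,0],[0,0,0]]]'
python3 -c "
from h import *
goto([.5867,.1389,.1512],-173.3)"
```

```text
clock: 12.6
tool_pos: [0.5858, 0.1385, 0.1543]
eef_rot: [-0.058, 0.998, 0.0, 0.0]
contact_force: [-0.6, -0.4, -1.2]
opening: 0.179
finger_force: 35.0
turn [ 0.    0.01 -0.05] shift [-0.9  0.3  3.1]
pos [0.5858 0.1385 0.1543] yaw -173.35 F [-0.57 -0.41 -1.18] M [ 0.087 -0.154 -0.032] q [ 0.14  0.89 -0.85  1.7   0.81  0.94  0.66] grip 34.997436976991594 0.17901491351617865
```

```bash
python3 -m pendant '[[1,[-0.5,0,1],[0,0,0]],[1,[0,0,1],[0,0,0]],[1,[0,0,1],[0,0,0]],[1,[0,0,1],[0,0,0]],[1,[0,0,0],[0,0,0]],[1,[0,0,0],[0,0,0]]]'
python3 -c "
from h import *
goto([.5867,.1389,.1512],-173.3)"
```

```text
clock: 13.35
tool_pos: [0.5864, 0.1384, 0.1506]
eef_rot: [-0.058, 0.998, -0.0, 0.0]
contact_force: [-1.6, -0.8, 4.2]
opening: 0.179
finger_force: 35.0
turn [-0.01  0.03 -0.06] shift [-0.4  0.4 -0.6]
pos [0.5864 0.1384 0.1506] yaw -173.36 F [-1.64 -0.81  4.24] M [-0.228  0.275  0.007] q [ 0.14  0.9  -0.84  1.7   0.81  0.93  0.65] grip 34.998276270926 0.17916178029822316
```

```bash
python3 -m pendant '[[1,[0,0,0.7],[0,0,0]],[1,[0,0,0.7],[0,0,0]],[1,[0,0,0.6],[0,0,0]],[1,[0,0,0.5],[0,0,0]],[1,[0,0,0],[0,0,0]],[1,[0,0,0],[0,0,0]]]'
python3 -c "
from h import *
goto([.5867,.1389,.148],-173.3)"
```

```text
clock: 14.1
tool_pos: [0.5864, 0.1385, 0.1481]
eef_rot: [-0.058, 0.998, -0.0, 0.0]
contact_force: [-2.1, -1.2, 5.8]
opening: 0.183
finger_force: 35.0
turn [-0.01  0.02 -0.06] shift [-0.4  0.4  0.1]
pos [0.5864 0.1385 0.1481] yaw -173.36 F [-2.07 -1.17  5.8 ] M [-0.237  0.266 -0.049] q [ 0.14  0.9  -0.84  1.7   0.82  0.93  0.65] grip 34.99838212039322 0.18296350496303304
```

```bash
python3 -m pendant '[[1,[0,0,0],[0,0,5]],[1,[0,0,0],[0,0,6]],[1,[0,0,0],[0,0,6]],[1,[0,0,0],[0,0,6]],[1,[0,0,0],[0,0,6]],[1,[0,0,0],[0,0,6]],[1,[0,0,0],[0,0,5]],[1,[0,0,0],[0,0,0]]]'
python3 -c "
from h import *
goto([.5867,.1389,.148],-213.3)"
```

```text
clock: 15.1
tool_pos: [0.5867, 0.1395, 0.1481]
eef_rot: [0.286, 0.958, 0.001, 0.0]
contact_force: [0.4, 1.4, 3.9]
opening: 0.18
finger_force: 35.0
turn [0.12 0.02 0.04] shift [-0.3 -0.5  0.1]
pos [0.5867 0.1395 0.1481] yaw 146.74 F [0.43 1.36 3.93] M [ 0.323 -0.105  0.023] q [ 0.06  0.85 -0.67  1.7   0.68  0.83  0.07] grip 34.997403672896326 0.17962913528132604
```

```bash
python3 -m pendant '[[1,[0,-0.3,0.5],[0,0,3]],[1,[0,0,0.5],[0,0,3]],[1,[0,0,0],[0,0,3]],[1,[0,0,0],[0,0,3]],[1,[0,0,0],[0,0,0]]]'
python3 -c "
from h import *
goto([.5867,.1389,.147],-225.3)"
```

```text
clock: 15.72
tool_pos: [0.5867, 0.1397, 0.1475]
eef_rot: [0.385, 0.923, 0.001, 0.0]
contact_force: [-0.3, 1.8, 6.4]
opening: 0.181
finger_force: 35.0
turn [ 0.17 -0.02  0.07] shift [-0.5 -0.5  0.5]
pos [0.5867 0.1397 0.1475] yaw 134.77 F [-0.29  1.77  6.37] M [0.309 0.061 0.046] q [ 0.03  0.84 -0.62  1.71  0.64  0.8  -0.1 ] grip 34.99794188886881 0.18068372063932095
```

```bash
python3 -m pendant '[[1,[0,0,0],[0,0,2]],[1,[0,0,0],[0,0,2]],[1,[0,0,0],[0,0,0]]]'
python3 -c "
from h import *
goto([.5867,.1389,.147],-229.3)"
```

```text
clock: 16.1
tool_pos: [0.5868, 0.1397, 0.1475]
eef_rot: [0.416, 0.909, 0.001, 0.0]
contact_force: [-0.7, 1.7, 6.8]
opening: 0.184
finger_force: 35.0
turn [ 0.17 -0.03  0.09] shift [-0.6 -0.5  0.5]
pos [0.5868 0.1397 0.1475] yaw 130.79 F [-0.66  1.74  6.76] M [0.363 0.042 0.041] q [ 0.02  0.83 -0.6   1.71  0.62  0.8  -0.16] grip 34.998333868570626 0.18395595522235547
```

```bash
for i in 1; do :; done; python3 -m pendant '[[1,[0,0,0.3],[0,0,2]],[1,[0,0,0],[0,0,2]],[1,[0,0,0],[0,0,0]]]'
```

```text
clock: 16.48
tool_pos: [0.5868, 0.1398, 0.1473]
eef_rot: [0.448, 0.894, 0.002, 0.0]
contact_force: [-0.6, 1.7, 6.7]
opening: 0.181
finger_force: 35.0
```

```bash
python3 -m pendant '[[1,[0,0,0],[0,0,2]],[1,[0,0,0],[0,0,2]],[1,[0,0,0],[0,0,0]]]'
```

```text
clock: 16.85
tool_pos: [0.5868, 0.1398, 0.1473]
eef_rot: [0.479, 0.878, 0.002, 0.0]
contact_force: [-1.4, 1.6, 6.6]
opening: 0.178
finger_force: 35.0
```

```bash
python3 -m pendant '[[1,[0,0,0],[0,0,2]],[1,[0,0,0],[0,0,2]],[1,[0,0,0],[0,0,0]]]'; python3 -c "
from h import *
goto([.5867,.1389,.147],-241.3)"
```

```text
clock: 17.23
tool_pos: [0.5869, 0.1398, 0.1473]
eef_rot: [0.509, 0.861, 0.002, 0.0]
contact_force: [-1.1, 0.9, 6.6]
opening: 0.176
finger_force: 35.0
turn [ 0.18 -0.07  0.09] shift [-0.8 -0.6  0.3]
pos [0.5869 0.1398 0.1473] yaw 118.79 F [-1.15  0.93  6.62] M [0.384 0.08  0.042] q [-0.01  0.82 -0.54  1.71  0.57  0.77 -0.32] grip 34.99839490279555 0.17635585418022892
```

```bash
python3 -m pendant '[[1,[0,0,0],[0,0,2]],[1,[0,0,0],[0,0,2]],[1,[0,0,0],[0,0,0]]]'
```

```text
clock: 17.6
tool_pos: [0.5869, 0.1399, 0.1473]
eef_rot: [0.539, 0.842, 0.002, 0.0]
contact_force: [-1.0, 1.3, 7.2]
opening: 0.176
finger_force: 35.0
```

```bash
python3 -m pendant '[[1,[0,0,0],[0,0,2]],[1,[0,0,0],[0,0,2]],[1,[0,0,0],[0,0,0]]]'; python3 -c "
from h import *
goto([.5867,.1389,.147],-249.3)"
```

```text
clock: 17.98
tool_pos: [0.5869, 0.1399, 0.1473]
eef_rot: [0.568, 0.823, 0.002, 0.0]
contact_force: [0.3, 2.2, 6.7]
opening: 0.183
finger_force: 35.0
turn [ 0.19 -0.1   0.1 ] shift [-0.9 -0.6  0.3]
pos [0.5869 0.1399 0.1473] yaw 110.8 F [0.25 2.22 6.66] M [ 0.451 -0.024  0.053] q [-0.03  0.82 -0.5   1.71  0.54  0.75 -0.43] grip 34.99838383868337 0.182986938397303
```

```bash
python3 -m pendant '[[1,[0,0,0],[0,0,2]],[1,[0,0,0],[0,0,2]],[1,[0,0,0],[0,0,0]]]'
```

```text
clock: 18.35
tool_pos: [0.587, 0.14, 0.1473]
eef_rot: [0.596, 0.803, 0.002, 0.0]
contact_force: [-0.2, 1.2, 6.1]
opening: 0.179
finger_force: 35.0
```

```bash
python3 -m pendant '[[1,[0,0,0],[0,0,2]],[1,[0,0,0],[0,0,2]],[1,[0,0,0],[0,0,0]]]'
```

```text
clock: 18.73
tool_pos: [0.587, 0.14, 0.1473]
eef_rot: [0.624, 0.782, 0.002, 0.0]
contact_force: [-0.3, 2.4, 6.1]
opening: 0.182
finger_force: 35.0
```

```bash
python3 -m pendant '[[1,[0,0,0.3],[0,0,2]],[1,[0,0,0],[0,0,2]],[1,[0,0,0],[0,0,0]]]'
```

```text
clock: 19.1
tool_pos: [0.587, 0.1397, 0.1465]
eef_rot: [0.651, 0.759, 0.002, 0.0]
contact_force: [1.2, 2.4, 3.5]
opening: 0.181
finger_force: 35.0
```

The force fell while the tool went deeper, so the catch seems reached. I'll press without turning.

```bash
python3 -m pendant '[[1,[0,0,0.5],[0,0,0]],[1,[0,0,0.5],[0,0,0]],[1,[0,0,0.5],[0,0,0]],[1,[0,0,0.5],[0,0,0]],[1,[0,0,0],[0,0,0]]]'
```

```text
clock: 19.73
tool_pos: [0.5869, 0.1393, 0.1442]
eef_rot: [0.651, 0.759, 0.001, 0.0]
contact_force: [2.4, 4.9, 1.7]
opening: 0.178
finger_force: 35.0
```

```bash
python3 -m pendant '[[1,[0,0,0.5],[0,0,-1]],[1,[0,0,0.5],[0,0,0]],[1,[0,0,0.4],[0,0,0]],[1,[0,0,0],[0,0,0]]]'; python3 -c "
from h import *
goto([.5867,.1389,.1427],98)"
```

```text
clock: 20.23
tool_pos: [0.5869, 0.139, 0.1431]
eef_rot: [0.645, 0.764, 0.001, 0.0]
contact_force: [3.3, 4.2, 4.0]
opening: 0.175
finger_force: 35.0
turn [ 0.12 -0.06  1.67] shift [-0.  -0.2  0.4]
pos [0.5869 0.139  0.1431] yaw 99.67 F [3.34 4.24 4.02] M [ 1.134 -0.775  0.011] q [-0.06  0.81 -0.45  1.71  0.49  0.73 -0.59] grip 34.997436976991594 0.1747905155928749
```

```bash
python3 -m pendant '[[1,[0,0,0.4],[0,0,0]],[1,[0,0,0.3],[0,0,0]],[1,[0,0,0],[0,0,0]],[1,[0,0,0],[0,0,0]]]'
```

```text
clock: 20.72
tool_pos: [0.5869, 0.139, 0.143]
eef_rot: [0.645, 0.764, 0.001, 0.0]
contact_force: [2.0, 3.4, 8.4]
opening: 0.179
finger_force: 35.0
```

```bash
python3 -m pendant '[[1,[0,0,-0.4],[0,0,-1.5]],[1,[0,0,0],[0,0,-1.5]],[1,[0,0,0],[0,0,0]],[1,[0,0,0],[0,0,0]]]'; python3 -c "
from h import *
goto([.5867,.1389,.1427],102)"
```

```text
clock: 21.22
tool_pos: [0.5868, 0.1385, 0.1431]
eef_rot: [0.625, 0.781, 0.001, 0.0]
contact_force: [1.4, 3.3, 6.7]
opening: 0.18
finger_force: 35.0
turn [ 0.1  -0.02  0.65] shift [ 0.4 -0.   0.4]
pos [0.5868 0.1385 0.1431] yaw 102.65 F [1.44 3.26 6.66] M [ 0.926 -0.608  0.053] q [-0.05  0.81 -0.46  1.71  0.5   0.73 -0.55] grip 34.99709728639573 0.17971007041246229
```

```bash
python3 -m pendant '[[1,[0.5,0.2,-0.5],[0,0,0]],[1,[0,0,-0.3],[0,0,0]],[1,[0,0,0],[0,0,0]]]'; python3 -c "
from h import *
goto([.5867,.1389,.1427],102)"
```

```text
clock: 21.6
tool_pos: [0.5867, 0.1385, 0.1432]
eef_rot: [0.625, 0.781, 0.0, 0.0]
contact_force: [4.2, 3.4, 2.0]
opening: 0.178
finger_force: 35.0
turn [0.05 0.01 0.64] shift [0.3 0.1 0.5]
pos [0.5867 0.1385 0.1432] yaw 102.64 F [4.22 3.39 2.04] M [ 0.805 -1.113  0.01 ] q [-0.05  0.81 -0.46  1.71  0.5   0.73 -0.55] grip 34.99842458870262 0.17755813448125232
```

```bash
python3 -m pendant '[[1,[0.3,0.5,0],[0,0,0]],[1,[0,0,0],[0,0,0]],[1,[0,0,0],[0,0,0]]]'; python3 -c "
from h import *
goto([.5867,.1389,.1427],102)"
```

```text
clock: 21.98
tool_pos: [0.5867, 0.1386, 0.1431]
eef_rot: [0.625, 0.781, -0.0, 0.0]
contact_force: [3.8, 2.1, 2.7]
opening: 0.18
finger_force: 35.0
turn [-0.    0.04  0.63] shift [0.3 0.  0.4]
pos [0.5867 0.1386 0.1431] yaw 102.63 F [3.75 2.1  2.72] M [ 0.566 -1.054  0.03 ] q [-0.05  0.81 -0.46  1.71  0.5   0.74 -0.55] grip 34.997841878794134 0.18023895327359604
```

```bash
python3 -m pendant '[[1,[0.4,0.6,0],[0,0,0]],[1,[0,0.4,0],[0,0,0]],[1,[0,0,0],[0,0,0]],[1,[0,0,0],[0,0,0]]]'; python3 -c "
from h import *
goto([.5867,.1389,.1427],102)"
```

```text
clock: 22.48
tool_pos: [0.5869, 0.1388, 0.1431]
eef_rot: [0.625, 0.781, -0.001, -0.0]
contact_force: [1.6, 0.2, 5.9]
opening: 0.183
finger_force: 35.0
turn [-0.1   0.08  0.62] shift [ 0.1 -0.2  0.4]
pos [0.5869 0.1388 0.1431] yaw 102.62 F [1.6  0.18 5.91] M [ 0.096 -0.522  0.013] q [-0.05  0.82 -0.46  1.71  0.5   0.74 -0.55] grip 34.99666417948902 0.18293978297289964
```

Side loads are nearly gone. I'll withdraw slowly with a touch more shift.

```bash
python3 -m pendant '[[1,[0,0.3,-0.4],[0,0,0]],[1,[0,0,-0.4],[0,0,0]],[1,[0,0,-0.4],[0,0,0]],[1,[0,0,-0.4],[0,0,0]],[1,[0,0,0],[0,0,0]]]'; python3 -c "
from h import *
goto([.5867,.1389,.1427],102)"
```

```text
clock: 23.1
tool_pos: [0.587, 0.1396, 0.1444]
eef_rot: [0.625, 0.781, -0.001, -0.0]
contact_force: [0.0, -0.7, -1.1]
opening: 0.18
finger_force: 35.0
turn [-0.11  0.02  0.65] shift [-0.6 -0.4  1.7]
pos [0.587  0.1396 0.1444] yaw 102.65 F [ 0.05 -0.65 -1.08] M [-0.044 -0.101 -0.017] q [-0.05  0.81 -0.46  1.71  0.5   0.74 -0.54] grip 34.99737377744168 0.17973391406193526
```

```bash
python3 -m pendant '[[1,[0,0,-0.7],[0,0,0]],[1,[0,0,-1],[0,0,0]],[1,[0,0,-1.5],[0,0,0]],[1,[0,0,-2.5],[0,0,0]],[1,[0,0,-5],[0,0,0]],[1,[0,0,-20],[0,0,0]],[1,[0,0,-45],[0,0,0]],[1,[0,0,-50],[0,0,0]]]'
python3 -m pendant '[[1,[0,0,0],[0,0,-10]],[1,[0,0,0],[0,0,-10]],[1,[0,0,0],[0,0,-10]],[1,[0,0,0],[0,0,-10]],[1,[0,0,0],[0,0,-10]],[1,[0,0,0],[0,0,-10]],[1,[0,0,0],[0,0,-10]],[1,[0,0,0],[0,0,-10]]]'
python3 - <<'E'
from h import *
snap('scene','pics/s7.png');snap('wrist','pics/w7.png')
print(proj(load('pics/w7.png'),[.5867,.139,.1025]))
goto([.517,.139,.26],-177.76)
E
```

```text
clock: 24.1
tool_pos: [0.5873, 0.1396, 0.2716]
eef_rot: [0.625, 0.781, -0.001, -0.0]
contact_force: [1.0, -0.1, -0.9]
opening: 0.181
finger_force: 35.0
clock: 25.1
tool_pos: [0.5878, 0.1395, 0.2708]
eef_rot: [-0.026, 1.0, -0.0, 0.0]
contact_force: [0.7, -0.0, -1.8]
opening: 0.177
finger_force: 35.0
[251.02088166 175.25336896]
turn [ 0.01 -0.02  0.41] shift [70.8  2.3 10.5]
pos [0.5878 0.1395 0.2705] yaw -177.35 F [ 0.57 -0.56 -1.38] M [ 0.073 -0.146 -0.001] q [ 0.17  0.76 -0.92  1.57  0.65  1.14  0.72] grip 34.996130489744246 0.1744923056001381
```

```bash
python3 -m pendant '[[1,[8,-30,0],[0,0,0.4]],[1,[15,-55,0],[0,0,0]],[1,[15,-60,0],[0,0,0]],[1,[15,-60,0],[0,0,0]],[1,[15,-60,0],[0,0,0]],[1,[15,-60,0],[0,0,0]],[1,[14,-55,0],[0,0,0]],[1,[9,-40,0],[0,0,0]]]'
python3 -m pendant '[[1,[0,0,0],[0,0,0]],[1,[0,0,0],[0,0,0]],[1,[0,0,0],[0,0,0]]]'
python3 - <<'E'
from h import *
goto([.4995,-.287,.27],-177.76)
snap('scene','pics/s8.png');snap('wrist','pics/w8.png');snap('side','pics/d8.png')
w=load('pics/w8.png');m=(w['img'].min(2)>180).astype(np.uint8)
u,v=proj(w,[.4993,-.2882,.045]).astype(int);print(u,v)
m2=np.zeros_like(m);m2[max(v-70,0):v+70,u-70:u+70]=m[max(v-70,0):v+70,u-70:u+70]
c=max(cv2.findContours(m2,cv2.RETR_EXTERNAL,cv2.CHAIN_APPROX_NONE)[0],key=cv2.contourArea)
b=cv2.boxPoints(cv2.minAreaRect(c));P=np.array([plane(w,*p,.045) for p in b]);print(P.mean(0),np.linalg.norm(np.diff(P,axis=0),axis=1))
def z(f,c,h,s):
    d=load(f);u,v=proj(d,c).astype(int);u=max(u,h);v=max(v,h);print(f,u,v);return cv2.resize(d['img'][v-h:v+h,u-h:u+h],(s,s),interpolation=cv2.INTER_CUBIC)
o=np.vstack([np.hstack([z('pics/s8.png',[.5867,.139,.1],35,300),z('pics/w7.png',[.5867,.139,.1],45,300)]),np.hstack([z('pics/w8.png',[.4993,-.288,.045],75,300),z('pics/d8.png',[.55,.08,.1],45,300)])])
cv2.imwrite('pics/c8.png',o[:,:,::-1])
E
```

```text
clock: 26.2
tool_pos: [0.4972, -0.2874, 0.2705]
eef_rot: [-0.016, 1.0, -0.001, -0.0]
contact_force: [0.5, -0.5, -1.1]
opening: 0.178
finger_force: 35.0
clock: 26.58
tool_pos: [0.4992, -0.2823, 0.271]
eef_rot: [-0.021, 1.0, 0.0, 0.0]
contact_force: [0.3, 0.5, -1.1]
opening: 0.177
finger_force: 35.0
turn [0.02 0.04 0.12] shift [-0.1 -4.7  1. ]
pos [ 0.4992 -0.2823  0.271 ] yaw -177.64 F [ 0.35  0.48 -1.11] M [ 0.079 -0.193  0.033] q [ 0.97  0.74 -0.99  1.66  0.68  1.12  1.4 ] grip 34.997550789266825 0.17676694105763668
246 164
[ 0.49999301 -0.28849292  0.045     ] [0.07058168 0.08024667 0.07550714]
pics/s8.png 290 261
pics/w7.png 251 174
pics/w8.png 247 164
pics/d8.png 252 165
```

View pics/c8.png

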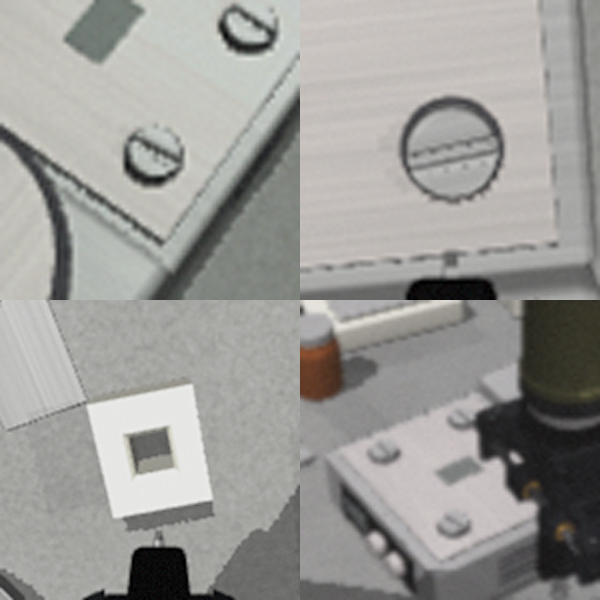

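The stud now sits level with the others, its slot turned like theirs. The stand's empty hole is centred at (151,450) in the lower left crop, which is world (0.4993, -0.288).

```bash
python3 -m pendant '[[1,[-0.2,-5.5,0],[0,0,0]],[1,[0,0,30],[0,0,0]],[1,[0,0,45],[0,0,0]],[1,[0,0,45],[0,0,0]],[1,[0,0,35],[0,0,0]],[1,[0,0,12],[0,0,0]],[1,[0,0,0],[0,0,0]],[1,[0,0,0],[0,0,0]]]'
python3 -c "
from h import *
goto([.4995,-.2878,.0537],-177.76)"
```

```text
clock: 27.72
tool_pos: [0.5001, -0.2898, 0.105]
eef_rot: [-0.019, 1.0, -0.0, 0.001]
contact_force: [-0.1, -0.0, -0.4]
opening: 0.176
finger_force: 35.0
turn [-0.06  0.15 -0.01] shift [ 0.6  2.  51.3]
pos [ 0.5001 -0.2898  0.105 ] yaw -177.77 F [-0.13 -0.02 -0.44] M [ 0.015 -0.145 -0.025] q [ 0.9   0.94 -0.82  1.8   0.93  0.83  1.21] grip 34.99742693267763 0.17649713999532546
```

```bash
python3 -m pendant '[[1,[0.6,2,0],[0,0,0]],[1,[0,0,5],[0,0,0]],[1,[0,0,5],[0,0,0]],[1,[0,0,5],[0,0,0]],[1,[0,0,3],[0,0,0]],[1,[0,0,0],[0,0,0]]]'
python3 -c "
from h import *
goto([.4995,-.2878,.0537],-177.76)"
```

```text
clock: 28.48
tool_pos: [0.4989, -0.2873, 0.0853]
eef_rot: [-0.02, 1.0, 0.0, 0.001]
contact_force: [2.3, -0.5, -2.9]
opening: 0.176
finger_force: 35.0
turn [0.03 0.06 0.02] shift [-0.6 -0.5 31.6]
pos [ 0.4989 -0.2873  0.0853] yaw -177.74 F [ 2.3  -0.47 -2.87] M [ 0.146 -0.71   0.033] q [ 0.88  0.97 -0.8   1.82  0.96  0.8   1.18] grip 34.99722717795521 0.17642386810991542
```

```bash
python3 -m pendant '[[1,[-1.2,0,0],[0,0,0]],[1,[0,0,4],[0,0,0]],[1,[0,0,6],[0,0,0]],[1,[0,0,6],[0,0,0]],[1,[0,0,0],[0,0,0]]]'
python3 -c "
from h import *
goto([.4995,-.2878,.0537],-177.76)"
```

```text
clock: 29.1
tool_pos: [0.4993, -0.2874, 0.0689]
eef_rot: [-0.02, 1.0, 0.0, -0.0]
contact_force: [1.0, 0.4, -1.3]
opening: 0.178
finger_force: 35.0
turn [ 0.02 -0.04  0.01] shift [-0.2 -0.4 15.2]
pos [ 0.4993 -0.2874  0.0689] yaw -177.75 F [ 1.02  0.36 -1.29] M [ 0.078 -0.263 -0.009] q [ 0.87  0.99 -0.78  1.82  0.99  0.78  1.16] grip 34.9974308302626 0.17751230407339655
```

```bash
python3 -m pendant '[[1,[-0.4,0,5],[0,0,0]],[1,[0,0,5],[0,0,0]],[1,[0,0,3],[0,0,0]],[1,[0,0,1],[0,0,0]],[1,[0,0,0.8],[0,0,0]],[1,[0,0,0],[0,0,0]]]'
python3 -c "
from h import *
goto([.4995,-.2878,.0537],-177.76)"
```

```text
clock: 29.85
tool_pos: [0.4999, -0.2876, 0.0548]
eef_rot: [-0.02, 1.0, -0.0, 0.0]
contact_force: [0.0, 0.5, -0.8]
opening: 0.183
finger_force: 35.0
turn [-0.01  0.01  0.  ] shift [ 0.5 -0.2  1.1]
pos [ 0.4999 -0.2876  0.0548] yaw -177.76 F [ 0.01  0.55 -0.77] M [ 0.034 -0.114  0.033] q [ 0.86  1.01 -0.76  1.82  1.01  0.76  1.14] grip 34.99734041746706 0.18279060247480886
```

```bash
python3 -m pendant '[[1,[0,0,0.6],[0,0,0]],[1,[0,0,0.5],[0,0,0]],[1,[0,0,0.4],[0,0,0]],[1,[0,0,0],[0,0,0]]]'
python3 -c "
from h import *
goto([.4995,-.2878,.0537],-177.76)"
```

```text
clock: 30.35
tool_pos: [0.4999, -0.2876, 0.0537]
eef_rot: [-0.02, 1.0, -0.0, 0.0]
contact_force: [-1.3, -0.3, 5.7]
opening: 0.175
finger_force: 35.0
turn [-0.03  0.01  0.01] shift [ 0.4 -0.2  0. ]
pos [ 0.4999 -0.2876  0.0537] yaw -177.75 F [-1.27 -0.28  5.71] M [ 0.129  0.224 -0.005] q [ 0.86  1.01 -0.76  1.82  1.02  0.76  1.14] grip 34.99740750063211 0.1752913724118214
```

The key is resting on the block. I'll open and rise.

```bash
python3 -m pendant '[[-1,[0,0,-0.4],[0,0,0]],[-1,[0,0,0],[0,0,0]],[-1,[0,0,0],[0,0,0]],[-1,[0,0,0],[0,0,0]],[-1,[0,0,0],[0,0,0]],[-1,[0,0,0],[0,0,0]],[-1,[0,0,0],[0,0,0]],[-1,[0,0,0],[0,0,0]]]'
python3 -m pendant '[[-1,[0,0,0],[0,0,0]],[-1,[0,0,-20],[0,0,0]],[-1,[0,0,-40],[0,0,0]],[-1,[0,0,-50],[0,0,0]],[-1,[0,0,-50],[0,0,0]],[-1,[0,0,0],[0,0,0]],[-1,[0,0,0],[0,0,0]]]'
python3 - <<'E'
from h import *
snap('wrist','pics/w9.png')
w=load('pics/w9.png');m=(w['img'].max(2)<50).astype(np.uint8)
u,v=proj(w,[.5,-.2876,.103]).astype(int);print(u,v)
mm=np.zeros_like(m);mm[max(v-60,0):v+45,u-40:u+40]=m[max(v-60,0):v+45,u-40:u+40]
for x in cv2.findContours(mm,cv2.RETR_EXTERNAL,cv2.CHAIN_APPROX_NONE)[0]:
  if cv2.contourArea(x)>150:
    kb=cv2.boxPoints(cv2.minAreaRect(x));Q=np.array([plane(w,*p,.103) for p in kb]);print(kb.round().tolist(),Q.round(4).tolist(),Q.mean(0).round(4))
E
```

```text
clock: 31.35
tool_pos: [0.4999, -0.2876, 0.0536]
eef_rot: [-0.02, 1.0, -0.0, 0.0]
contact_force: [-0.3, 0.3, 1.0]
opening: 1.004
finger_force: 0.0
clock: 32.22
tool_pos: [0.4994, -0.2877, 0.214]
eef_rot: [-0.02, 1.0, -0.0, -0.0]
contact_force: [0.9, -0.1, -1.1]
opening: 1.0
finger_force: 0.0
251 192
[[243.0, 159.0], [259.0, 159.0], [259.0, 207.0], [243.0, 207.0]] [[0.4679, -0.2966, 0.103], [0.4673, -0.2818, 0.103], [0.5147, -0.2795, 0.103], [0.5153, -0.2951, 0.103]] [ 0.4913 -0.2883  0.103 ]
```

```bash
python3 -c "
from plant import r
print(r.finish_job())"
```

```text
the job is handed in; nothing more can be done
None
```

The stud dropped into its catch and went solid about 8 mm down, level with the other three; the key is back upright in its stand and released; the job is handed in at about 32 s, with no verdict returned.

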